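# Select the ring-marked setting on a bunch-tying machine

## Robot

A 6-joint arm with a two-finger parallel gripper is mounted at the origin on the work surface. World frame = base frame: x ahead of the robot, y to its left, z up, the work surface at z = 0. Lengths are in mm, angles in degrees, forces in N, time in s.
With the tool pointing down it reaches from about 350 to 850 mm from the base axis. Payload 8.1 kg.
Tool frame: the origin (TCP) lies at the very end of the fingers, on their centre line; the grasp point (between the pads) lies 19 mm behind it; z points along the fingers, y is the direction in which the jaws open and shut (so a half turn about z gives the same grasp; the last joint's range is limited). The gripper opens to 85 mm and grips with 20 to 120 N. Pads are 22 mm wide; open, the fingers measure 114 mm over their backs; the gripper's body (76 mm by 85 mm) begins 54 mm behind the grasp point. The pads swing forward as they close: fully open they stand 13 mm farther back than shut.
Start: joints at [-70.898, 7.471, 85.268, -0, 87.261, -4.893], TCP at [244.019, -548.143, 231.292] pointing down, gripper open.
Joint ranges: [-169.43, 169.43], [-51.17, 129.36], [1.28, 143.12], [-76.62, 256.62], [0, 156.53], [-152.29, 152.29]. Speed limits (degrees/s): [136.94, 136.94, 159.86, 180, 180, 180].

## Interface

Orientations are given as [roll, pitch, yaw] about the fixed x, y, z axes, in that order (R = Rz(yaw) Ry(pitch) Rx(roll)).
In Python, from bench import r, eyes gives the robot as it stands. The module is installed in compiled form; this text tells all that it offers.
- The arm moves only by the tool play_rows, never from a script. Its argument "deltas" is a list of rows, each a list of 3 entries, a list of its own where there are three numbers: the shift along the tool's x, y, z in m, then the turn, a rotation vector about the tool's x, y, z in rad, then the closure, from 0 (fully open) to 1 (shut). A call has 1 to 8 rows; each row shifts and turns the pose as measured when the row begins, along the tool's axes as they then stand; what a row does not reach is not made up. A row lasts 1/8 s, in which the tool goes at most 62.5 mm and 10.7 degrees, less where a joint would pass 70% of its speed; a pose out of reach is approached as far as the arm can. A call with a gripper value outside its range is refused whole. The fingers move at their own pace and stop on an object; "force" is the grip in N (left out, the last holds). Time passes only in rows, so rows that do not move let the fingers close. It gives the time, the measured TCP pose, the force and the opening at its end, in the units of the state.
- r.sense(): the state, without advancing time (a new reading comes with each control period).
- eyes.snapshot(name): name is "scene" or "side" or "wrist"; returns the picture (420x560x3 uint8, red, green, blue); there is no depth.
- eyes.get_calibration(name): a dict with "mtx" (3x3 intrinsics, pixels), "R" (3x3) and "t" (3): a world point X has camera coordinates R X + t; the wrist camera has in their place "T_tool_cam" (4x4, takes a point from camera to tool coordinates, whose origin is the TCP and whose axes are the flange's). Camera axes: x right, y down, z forward; pixel columns grow to the right and rows downward; lengths in mm; the calibration is good to about 2 mm. A picture is of the moment at which its call begins: read the wrist's pose just before it. get_calibration takes no time and is no camera call.
- r.hand_in(): hands the job in, once; it reports no verdict.
The state is a dict: "time": time; "joint_pos": joint angles; "qd": joint speeds; "joint_efforts": joint torques, N m; "tool_pos": TCP position; "tcp_rot": TCP orientation; "ft_force": force on the tool from outside, world axes, zero at the start; "wrist_torque": the same for the moment, N m; "finger_gap": finger opening in mm.
Only numpy, scipy, OpenCV 4.12 (cv2) and the standard library are available. Lean on these libraries where they do the work, as an engineer would, in place of code of your own. Each camera call takes 0.05 s, during which the arm holds its last target. There are 200 camera calls.

## Task

Set up the flower bunch-tying machine for the next bouquet: push its selector lever through the H-shaped gate into the slot that is marked with the flat ring, fully home, and leave it there. Only push the lever with the fingers from the outside, without gripping it and without forcing it against the gate. Leave everything else on the table and on the machine where it stands.

Things in the scene. Friction and masses are not known exactly. Their poses are not given: they have to be found in the camera images.
- machine: low bunch-tying machine, a fixed grey and white box: 260 mm deep (its x, +-130), 400 mm wide (its y, -150 to +250), deck 82 mm high, with the tying head (motor block, bent guide arm) up to 176 mm high at y +160 to +240 mm. Origin on the table under the middle of the gate; at yaw 0 x points away from the robot; y to the left, z up
- gate (a point): centre of the H in the top face of the aluminium gate plate (150 mm in x, 170 mm in y, 10 mm thick; machine z 93 mm), axes as the machine. The H: two lanes along x, 16 mm wide, centred on y +20 mm (left) and -20 mm (right), from x -30 to +30 mm, joined only by a cross channel along y at x = 0, 18 mm wide (neutral). Four slots: far (x+) and near (x-), left and right
- pivot (a point): the lever's two-way pivot inside the machine, on its z axis, 4 mm above the table; axes as the machine. From it a 12 mm steel stem rises through the gate and carries a round black handle. An axis point at distance L from the pivot lies at machine x = L sin(fore_aft), y = L cos(fore_aft) sin(side), z = 4 mm + L cos(fore_aft) cos(side)
- knob (a point): point on the axis of the lever's black handle, 160 mm from the pivot; the flat top is 16 mm above it. Round: 32 mm across from 5 mm below to 8 mm above it, tapering to 22 mm at 35 mm below and 20 mm at the foot, 50 mm below. In a slot fully home it is about 40 mm forward or back and 35 mm left or right of upright. Starts anywhere along the right lane
- grip_low (a point): point on the axis of the same handle, 28 mm nearer the pivot than knob, where it is 24 mm across
- fore_aft (a joint): tilt of the lever along the machine's x, rad: 0 neutral, positive with the handle towards machine +x; the gate stops it near +0.255 (fully home in a far slot) and -0.255 (near slot). It can cross between the lanes only within about 0.035 of 0. Friction 0.25 N m (about 2 N at the handle); no spring, it stays where it is left
- side (a joint): tilt of the lever along the machine's y, rad: positive with the handle towards machine +y (left); about +0.23 in the left lane and -0.23 in the right lane, with about 0.025 of play either way; friction as for fore_aft
- mark_ring: flat black ring, 32 mm outside, 18 mm hole, 5 mm thick, fixed on the gate plate beside one of the two left slots, at machine x +30 mm (far left slot) or -30 mm (near left slot), y +62 mm. It marks the wanted slot. Origin at the centre of its underside
- mark_bar: flat black bar, 10 x 40 x 5 mm, fixed beside the other left slot in the same way; marks a slot that is not wanted
- mark_disc: flat black disc without a hole, 22 mm across, 5 mm thick, fixed beside one of the right slots (x +-30 mm, y -62 mm); not wanted
- mark_square: flat black square, 20 mm, 5 mm thick, fixed beside the other right slot; not wanted
- spool: loose wooden spool, 48 mm across, 30 mm high, standing on the machine's deck near its far right corner, origin under its centre; leave alone
- jar: loose small glass jar, 40 mm across, 45 mm high, on the machine's deck near its near side, left of the gate; leave alone
- secateurs: loose garden secateurs lying on the table close to the machine's right side, about 180 mm long, 16 mm high; leave alone
- mug: loose white mug, 76 mm across, 90 mm high, on the table right of the machine; leave alone
- sprayer: loose clear bottle, 60 mm across, 160 mm high, on the table right of the machine; leave alone
- pot: loose cardboard-brown flower pot, 116 mm across the rim, with flowers up to 190 mm high, on the table left of the machine; leave alone
- ribbon_box: loose cardboard box, 110 x 80 x 50 mm, on the table left of the machine; leave alone

How it is judged:
By the outcome, as a careful person would: the job done as asked, in the order asked, and still so for the second after the job is handed in, with the robot touching nothing.
It also fails if it takes over 58 s, if anything falls off the work surface, if the arm or the gripper's body presses on something with over 40 N, if the wrist force passes 120 N, or if a joint passes its speed limit or range.

## Working session

There is one attempt and no reset: what is moved stays moved. The work goes in short steps, Python scripts to look and compute and a tool call to move; the robot and the scene stay as the last step left them, time stands still between calls to the robot, and variables do not carry over. Pictures are saved under pics/ and viewed, about 8 in all and at most 12, crops included, and the job is handed in when it is done.

Besides the shell and the picture viewer there is one more tool, called after "Request:" by a JSON object that holds its "name" and its "arguments", one argument or row to a line. play_rows: Moves the arm, as the interface text tells. Its arguments: {"type":"object","properties":{"deltas":{"type":"array"},"force":{"type":"number"}},"required":["deltas"]}

```bash
mkdir -p pics; python3 - <<'E'
from bench import r,eyes
import cv2,numpy as np
print(r.sense())
for n in("scene","side"):
    im=eyes.snapshot(n); cv2.imwrite(f"pics/{n}0.png",im[:,:,::-1]); c=eyes.get_calibration(n); print(n,c["mtx"].tolist(),(-c["R"].T@c["t"]).round(),c["R"].round(3).tolist())
print(eyes.get_calibration("wrist"))
E
```

```text
{'time': 0.0, 'joint_pos': array([-7.08990980e+01,  7.51451630e+00,  8.53318829e+01, -1.36605695e-03,
        8.72619622e+01, -4.89413903e+00]), 'qd': array([-0.0231998 ,  0.12438301, -0.0208018 , -0.03290321,  0.00358879,
       -0.0651863 ]), 'joint_efforts': array([ 2.04102835e-03, -5.69392920e+01, -5.00550413e+01,  5.22527591e-05,
        1.46757049e-02, -1.35657736e-06]), 'tool_pos': array([ 243.80884773, -547.60510247,  230.22565995]), 'tcp_rot': array([-1.79891917e+02, -7.88544916e-03,  2.39951001e+01]), 'ft_force': array([-1.07404043, -0.78352034, -0.22935226]), 'wrist_torque': array([-0.0024607 ,  0.01932053,  0.06273162]), 'finger_gap': 85.57937431434682}
scene [[519.6629118351887, 0.0, 276.34782410480244], [0.0, 519.6629118351887, 210.9146868816884], [0.0, 0.0, 1.0]] [1189. -909. 1080.] [[0.839, 0.544, -0.019], [0.334, -0.542, -0.771], [-0.429, 0.64, -0.637]]
side [[413.77814126521463, 0.0, 281.91800110911794], [0.0, 413.77814126521463, 207.22390710785436], [0.0, 0.0, 1.0]] [189. 865. 830.] [[-0.933, -0.36, -0.019], [-0.212, 0.591, -0.778], [0.291, -0.722, -0.628]]
{'mtx': array([[310.44312003,   0.        , 278.1233303 ],
       [  0.        , 310.44312003, 213.71741321],
       [  0.        ,   0.        ,   1.        ]]), 'T_tool_cam': array([[-9.63856331e-04, -9.52949262e-01, -3.03128314e-01,
         7.80838120e+01],
       [ 9.99999229e-01, -1.15587983e-03,  4.54062629e-04,
         6.95243951e-01],
       [-7.83078551e-04, -3.03127643e-01,  9.52949641e-01,
        -1.43161405e+02],
       [ 0.00000000e+00,  0.00000000e+00,  0.00000000e+00,
         1.00000000e+00]])}
```

View pics/scene0.png

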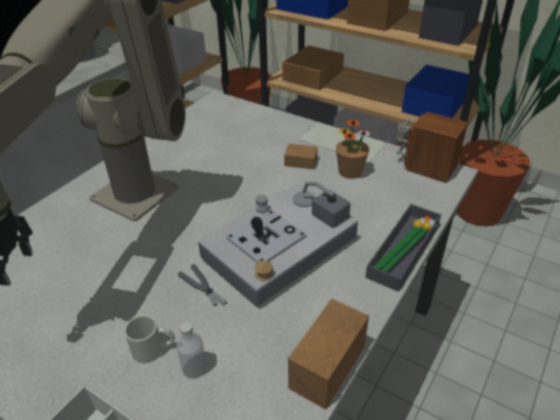

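View pics/side0.png

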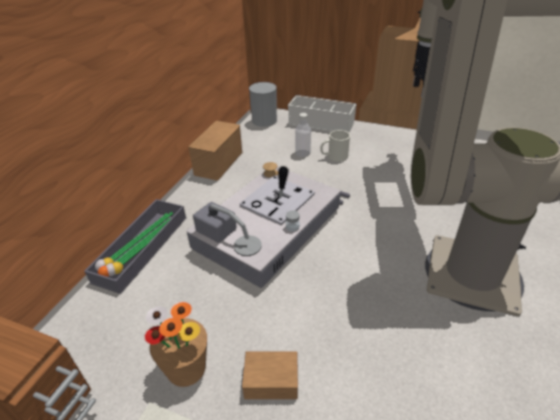

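The scene view shows the machine around (280,240), with the lever at about (260,230). There is a ring-like mark near (290,229) in the scene view and near (257,204) in the side view. I'll enlarge both.

```bash
python3 - <<'E'
import cv2,numpy as np
a=cv2.imread("pics/scene0.png")[175:305,190:370]; b=cv2.imread("pics/side0.png")[150:280,180:360]
cv2.imwrite("pics/c0.png",np.vstack([cv2.resize(x[:,:],None,fx=4,fy=4,interpolation=cv2.INTER_CUBIC)[:520] for x in(a,)]))
cv2.imwrite("pics/c1.png",cv2.resize(b,None,fx=4,fy=4,interpolation=cv2.INTER_CUBIC))
E
```

```text
(no output)
```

View pics/c0.png

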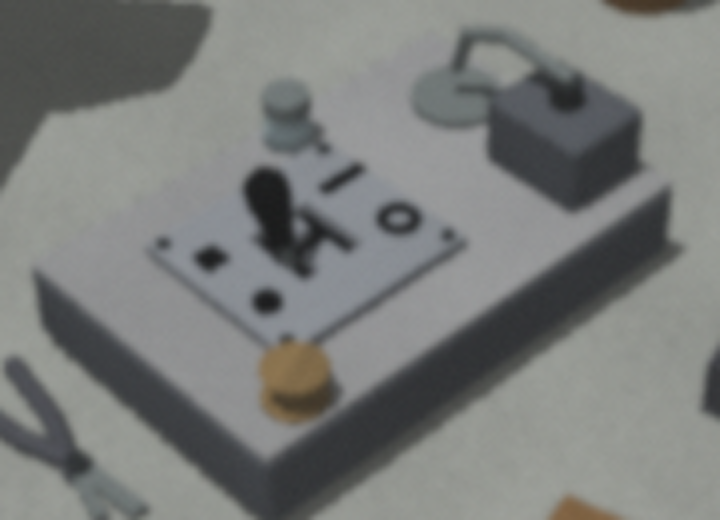

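View pics/c1.png

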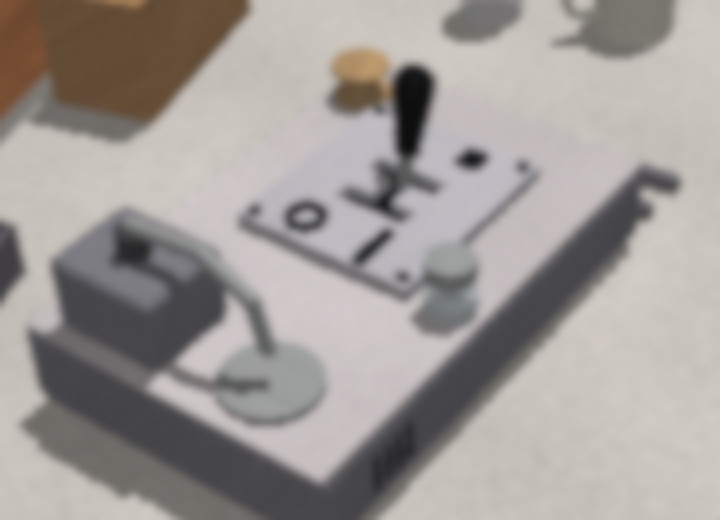

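The ring marks the far-left slot: it is at (399,218) in the scene crop, further from the robot than the bar at (343,178). The side crop agrees, with the ring at (306,216) and the bar at (375,246). Next I refine the blob centres and fit the machine pose and the lever.

```bash
cat >h.py <<'E'
import cv2,numpy as np
from bench import r,eyes
from scipy.spatial.transform import Rotation as Ro
def cam(n,s=None):
    c=eyes.get_calibration(n)
    if n!="wrist": return c["mtx"],c["R"],c["t"]
    T=np.eye(4);T[:3,:3]=Ro.from_euler("xyz",s["tcp_rot"],degrees=True).as_matrix();T[:3,3]=s["tool_pos"]
    V=np.linalg.inv(T@c["T_tool_cam"]);return c["mtx"],V[:3,:3],V[:3,3]
def ray(c,p):
    K,R,t=c;t=np.ravel(t);d=R.T@np.linalg.solve(K,[p[0],p[1],1.]);return -R.T@t,d/np.linalg.norm(d)
def plane(c,p,z):
    o,d=ray(c,p);return o+d*(z-o[2])/d[2]
def meet(ab):
    A=[np.eye(3)-np.outer(d,d) for o,d in ab];X=np.linalg.solve(sum(A),sum(a@o for a,(o,d) in zip(A,ab)))
    return X,[np.linalg.norm(a@(X-o)) for a,(o,d) in zip(A,ab)]
def proj(c,X):
    K,R,t=c;q=K@(R@X+np.ravel(t));return q[:2]/q[2]
def fit2(M,W):
    M=np.array(M,float);W=np.array(W)[:,:2];m=M.mean(0);w=W.mean(0)
    a=((M-m)*(W-w)).sum();b=np.cross(M-m,W-w).sum();y=np.arctan2(b,a)
    Rm=np.array([[np.cos(y),-np.sin(y)],[np.sin(y),np.cos(y)]]);o=w-Rm@m
    return np.degrees(y),o,(W-(M@Rm.T+o))
E
python3 -W ignore - <<'E'
from h import *
def refine(im,p,h=5):
    x,y=np.round(p).astype(int);g=im[y-h:y+h+1,x-h:x+h+1].astype(float).mean(2)
    w=np.clip(np.percentile(g,80)-25-g,0,None);Y,X=np.mgrid[-h:h+1,-h:h+1];return np.array([x+(w*X).sum()/w.sum(),y+(w*Y).sum()/w.sum()])
MK={"ring":(30,62),"bar":(-30,62),"disc":(30,-62),"sq":(-30,-62)}
P={"scene":{"ring":(289.75,229.5),"bar":(275.75,219.5),"disc":(256.75,250.25),"sq":(242.75,239.5)},
"side":{"ring":(256.5,204),"bar":(273.75,211.5),"sq":(297.5,189.5)}}
AM=[];AW=[]
for n in P:
    im=cv2.imread(f"pics/{n}0.png");c=cam(n);M=[];W=[]
    for k,p in P[n].items():
        q=refine(im,p);M.append(MK[k]);W.append(plane(c,q,96.5));print(n,k,q.round(1),W[-1].round(1))
    y,o,e=fit2(M,W);print(n,"yaw",y,"o",o.round(1),e.round(1).tolist());AM+=M;AW+=W
y,o,e=fit2(AM,AW);print("all",y,o,e.round(1).tolist())
X,e=meet([ray(cam("scene"),(256.75,221.25)),ray(cam("side"),(283.25,170.5))]);print("knob",X.round(1),e)
a=np.radians(y);d=X[:2]-o;print("knob machine",d@[np.cos(a),np.sin(a)],d@[-np.sin(a),np.cos(a)])
E
```

```text
scene ring [289.4 229.3] [602.9  30.   96.5]
scene bar [275.1 219.1] [544.1  45.8  96.5]
scene disc [256.3 250. ] [571.1 -89.7  96.5]
scene sq [242.2 239.1] [512.7 -74.6  96.5]
scene yaw -14.736093448844178 o [557.7 -22.1] [[0.4, -0.2], [-0.4, 0.4], [0.2, 0.0], [-0.2, -0.2]]
side ring [256.  203.8] [605.   32.5  96.5]
side bar [272.6 211.6] [547.1  49.   96.5]
side sq [297.5 189.4] [516.1 -72.3  96.5]
side yaw -14.578327518615165 o [560.5 -19.4] [[-0.2, -0.5], [0.0, 0.9], [0.2, -0.4]]
all -14.89902974181922 [558.85324192 -20.98063979] [[-0.9, -1.2], [-1.7, -0.8], [-0.8, -1.1], [-1.2, -1.4], [1.2, 1.3], [1.3, 2.3], [2.1, 0.9]]
knob [553.2 -55.4 166.6] [np.float64(0.6527654162397073), np.float64(0.6527654162396727)]
knob machine 3.3964755000625857 -34.74437637661479
```

Request:
{"name": "play_rows", "arguments": {
  "deltas": [
    [[0.05,-0.031,0],[0,0,0],1],
    [[0.05,-0.031,0],[0,0,0],1],
    [[0.05,-0.031,0],[0,0,0],1],
    [[0.05,-0.031,0],[0,0,0],1],
    [[0.05,-0.031,0],[0,0,0],1],
    [[0.05,-0.031,0],[0,0,0],1],
    [[0.05,-0.031,0],[0,0,0],1],
    [[0.05,-0.031,0],[0,0,0],1]
  ],
  "force": 30
}}

```text
time: 1.1
tool_pos: [512.8, -149.2, 227.1]
tcp_rot: [-179.6, 0.1, 23.5]
ft_force: [1.1, -1.5, -0.5]
finger_gap: -0.2
```

Request:
{"name": "play_rows", "arguments": {
  "deltas": [
    [[0,0,0],[0,0,0.16],1],
    [[0,0,0],[0,0,0.16],1],
    [[0,0,0],[0,0,0.16],1],
    [[0,0,0],[0,0,0.16],1],
    [[0,0,0],[0,0,0],1]
  ]
}}

```text
time: 1.72
tool_pos: [513.7, -142.8, 224.3]
tcp_rot: [-179.7, 0.6, -13.7]
ft_force: [-1.0, -0.3, 1.3]
finger_gap: 0.1
```

```bash
python3 - <<'E'
from h import *
s=r.sense();im=eyes.snapshot("wrist");cv2.imwrite("pics/w1.png",im[:,:,::-1]);np.save("w1.npy",np.r_[s["tool_pos"],s["tcp_rot"]])
c=cam("wrist",s);y=np.radians(-14.7);R=np.array([[np.cos(y),-np.sin(y),0],[np.sin(y),np.cos(y),0],[0,0,1]])
for n,p in {"ring":(30,62,98),"bar":(-30,62,98),"disc":(30,-62,98),"sq":(-30,-62,98),"knob":(3,-35,160)}.items():print(n,proj(c,R@np.array(p)+[559,-21,0]).round(1))
E
```

```text
ring [ 56.8 153.1]
bar [ 70.2 219.1]
disc [201.2 155.6]
sq [205.1 221.5]
knob [143.3 206. ]
```

View pics/w1.png

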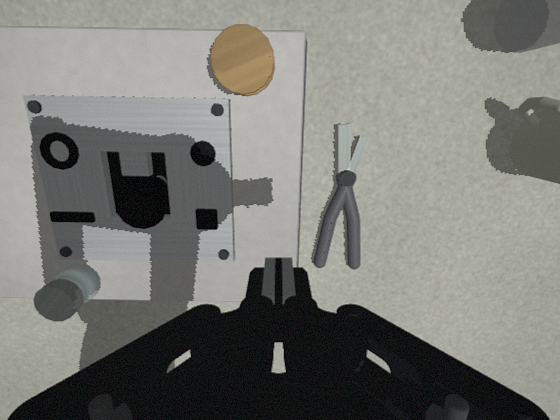

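The wrist view confirms the ring at (58,151), far left. The bar is at (73,217), the disc at (203,153), the square at (207,219) and the handle top at about (140,202).

```bash
python3 -W ignore - <<'E'
from h import *
v=np.load("w1.npy");c=cam("wrist",dict(tool_pos=v[:3],tcp_rot=v[3:]))
M=[(30,62),(-30,62),(30,-62),(-30,-62)];W=[plane(c,p,98) for p in[(58.5,151),(72.5,217),(202.5,153),(206.5,219)]]
y,o,e=fit2(M,W);print(y,o,e.round(1).tolist())
a=np.radians(y)
for p in [(140,202)]:
    X=plane(c,p,175);d=X[:2]-o;print(X,d@[np.cos(a),np.sin(a)],d@[-np.sin(a),np.cos(a)])
d=v[:2]-o;print("tcp in machine",d@[np.cos(a),np.sin(a)],d@[-np.sin(a),np.cos(a)])
im=cv2.imread("pics/w1.png")[130:240,90:190];cv2.imwrite("pics/w1c.png",cv2.resize(cv2.convertScaleAbs(im,alpha=3),None,fx=5,fy=5,interpolation=cv2.INTER_CUBIC))
E
```

```text
-14.476113866114684 [560.62183412 -23.2590199 ] [[-0.1, -0.2], [0.0, -0.7], [-0.0, 0.4], [0.1, 0.4]]
[558.791529   -62.26665757 175.        ] 7.97879116849388 -38.22675378666886
tcp in machine -15.519900627255959 -127.42356687685728
```

View pics/w1c.png

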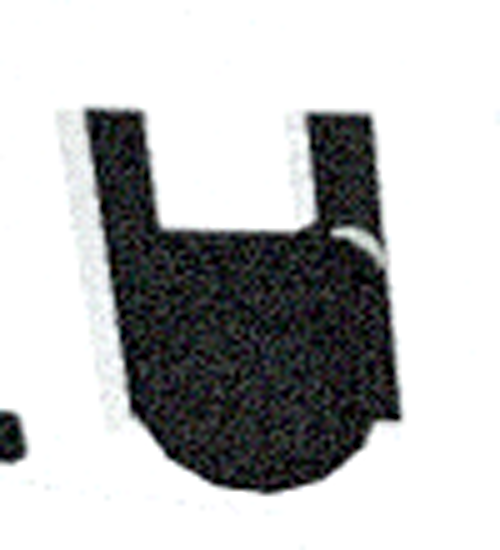

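The handle sits about 3–7 mm forward of neutral, which is near the edge of the crossing band. I'll go to its far side and nudge it back to neutral first.

Request:
{"name": "play_rows", "arguments": {
  "deltas": [
    [[0.035,-0.01,0],[0,0,0.013],1],
    [[0.032,-0.04,0],[0,0,0],1],
    [[0,-0.04,0.02],[0,0,0],1],
    [[0,0,0.03],[0,0,0],1],
    [[0,0,0.03],[0,0,0],1],
    [[0,0,0],[0,0,0],1]
  ]
}}

```text
time: 2.52
tool_pos: [602.0, -69.0, 141.0]
tcp_rot: [-179.7, 0.6, -13.0]
ft_force: [-0.8, 0.1, -0.2]
finger_gap: -0.2
```

```bash
cat >>h.py <<'E'
def mach():
    s=r.sense();a=np.radians(-14.5);d=s["tool_pos"][:2]-[560.6,-23.3];f=s["ft_force"]
    R=np.array([[np.cos(a),np.sin(a)],[-np.sin(a),np.cos(a)]]);print(s["time"],"machine",(R@d).round(1),"z",s["tool_pos"][2].round(1),"rot",s["tcp_rot"].round(1),"F",(R@f[:2]).round(1),f[2].round(1))
E
python3 -c "from h import *;mach()"
```

```text
2.525 machine [ 51.5 -33.8] z 141.0 rot [-179.7    0.6  -13. ] F [-0.8 -0.2] -0.2
```

Request:
{"name": "play_rows", "arguments": {
  "deltas": [
    [[-0.009,0.002,0.004],[0,0,0.03],1],
    [[-0.006,0,0],[0,0,0],1],
    [[-0.004,0,0],[0,0,0],1],
    [[-0.003,0,0],[0,0,0],1],
    [[0,0,0],[0,0,0],1]
  ]
}}

```text
time: 3.15
tool_pos: [580.9, -66.6, 142.4]
tcp_rot: [-179.7, 0.2, -14.8]
ft_force: [0.7, 0.3, 0.3]
finger_gap: 0.1
```

```bash
python3 - <<'E'
from h import *
mach();im=eyes.snapshot("wrist");cv2.imwrite("pics/w2.png",cv2.convertScaleAbs(im[:,:,::-1],alpha=1.8))
E
```

```text
3.15 machine [ 30.5 -36.8] z 142.4 rot [-179.7    0.2  -14.8] F [0.6 0.5] 0.3
```

View pics/w2.png

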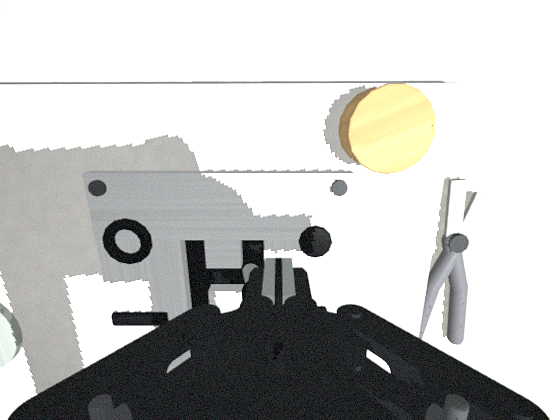

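Request:
{"name": "play_rows", "arguments": {
  "deltas": [
    [[-0.002,0,0],[0,0,0],1],
    [[-0.002,0,0],[0,0,0],1],
    [[-0.001,0,0],[0,0,0],1]
  ]
}}

```text
time: 3.58
tool_pos: [576.7, -65.5, 142.8]
tcp_rot: [-179.7, 0.1, -14.8]
ft_force: [2.1, -0.2, 0.6]
finger_gap: -0.1
```

```bash
python3 - <<'E'
from h import *
mach()
b=[cv2.imread("pics/w2.png")[220:330,170:350]]
b.append(cv2.convertScaleAbs(eyes.snapshot("wrist")[220:330,170:350,::-1],alpha=1.8))
mach()
c=cv2.convertScaleAbs(eyes.snapshot("scene")[200:255,230:320,::-1],alpha=2)
d=cv2.convertScaleAbs(eyes.snapshot("side")[150:215,240:330,::-1],alpha=1.2)
f=lambda x,w:cv2.resize(x,(w,int(x.shape[0]*w/x.shape[1])),interpolation=cv2.INTER_CUBIC)
L=np.vstack([f(x,400) for x in b]);Rr=np.vstack([f(c,400),f(d,400)]);h=min(len(L),len(Rr));cv2.imwrite("pics/m3.png",np.hstack([L[:h],Rr[:h]]))
E
```

```text
3.575 machine [ 26.2 -36.8] z 142.8 rot [-1.797e+02  1.000e-01 -1.480e+01] F [2.1 0.3] 0.6
3.625 machine [ 26.1 -36.8] z 142.8 rot [-1.797e+02  1.000e-01 -1.480e+01] F [0.4 0.3] 1.7
```

View pics/m3.png

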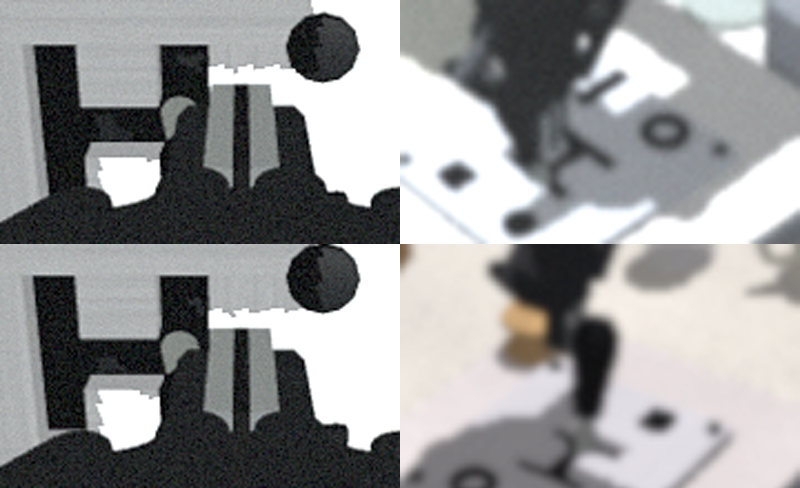

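The lever moved with about 2 N and the finger face stopped at x≈15, so the knob is at about x 0. I'll go round to its right side now.

Request:
{"name": "play_rows", "arguments": {
  "deltas": [
    [[0.012,0,0],[0,0,0],1],
    [[0,0.028,0],[0,0,0],1],
    [[0,0.028,0],[0,0,0],1],
    [[-0.02,0,0.005],[0,0,0],1],
    [[-0.018,0,0.005],[0,0,0],1],
    [[0,0,0],[0,0,0],1]
  ]
}}

```text
time: 4.47
tool_pos: [538.7, -115.3, 131.4]
tcp_rot: [-179.7, 0.2, -14.8]
ft_force: [-0.5, -0.6, 0.5]
finger_gap: -0.0
```

```bash
python3 - <<'E'
from h import *
mach()
im=eyes.snapshot("wrist");cv2.imwrite("pics/w4.png",cv2.convertScaleAbs(im[:,:,::-1],alpha=1.8))
E
```

```text
4.475 machine [  1.9 -94.6] z 131.4 rot [-179.7    0.2  -14.8] F [-0.3 -0.7] 0.5
```

View pics/w4.png

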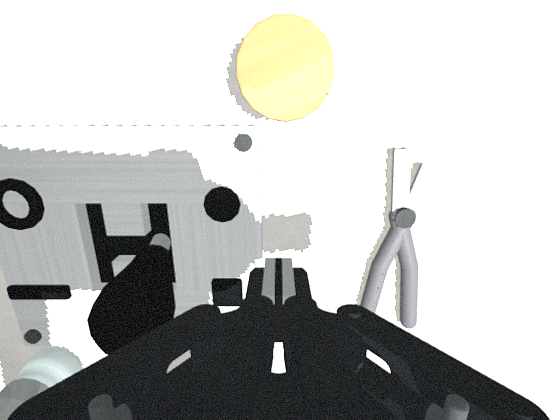

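The handle's silhouette runs down to row 356 and out to column 88. The stem is at (160,240), and the cross channel spans rows 237–254. I'll compare this with predictions for a few fore_aft values.

```bash
python3 - <<'E'
from h import *
s=r.sense();c=cam("wrist",s);y=np.radians(-14.5);R=np.array([[np.cos(y),-np.sin(y),0],[np.sin(y),np.cos(y),0],[0,0,1]])
P=lambda p:proj(c,R@np.array(p)+[560.6,-23.3,0])
print("disc",P((30,-62,98)),"sq",P((-30,-62,98)),"chan far/near",P((9,0,93)),P((-9,0,93)))
for fa in(-.1,-.06,-.03,0,.03,.06):
  ax=np.array([np.sin(fa),np.cos(fa)*np.sin(-.23),np.cos(fa)*np.cos(.23)]);A=np.cross(ax,[0,1,0]);A/=np.linalg.norm(A);B=np.cross(ax,A)
  pts=np.array([P(np.array([0,0,4])+ax*L+rr*(A*np.cos(t)+B*np.sin(t))) for L,rr in((155,16),(168,16),(176,13)) for t in np.linspace(0,6.28,60)])
  st=np.array([P(np.array([0,0,4])+ax*93+6*(A*np.cos(t)+B*np.sin(t))) for t in np.linspace(0,6.28,60)])
  print(fa,"handle maxrow",pts[:,1].max().round(1),"mincol",pts[:,0].min().round(1),"stem cols",st[:,0].min().round(),st[:,0].max().round(),"rows",st[:,1].min().round(),st[:,1].max().round())
E
```

```text
disc [222.97228063 205.5497442 ] sq [228.45892796 293.83659403] chan far/near [128.15797852 235.67716039] [132.4031857  261.50770068]
-0.1 handle maxrow 393.9 mincol 104.6 stem cols 154.0 174.0 rows 254.0 271.0
-0.06 handle maxrow 382.9 mincol 101.4 stem cols 154.0 173.0 rows 249.0 266.0
-0.03 handle maxrow 373.9 mincol 99.0 stem cols 153.0 173.0 rows 245.0 262.0
0 handle maxrow 364.2 mincol 96.7 stem cols 152.0 172.0 rows 241.0 258.0
0.03 handle maxrow 353.9 mincol 94.5 stem cols 152.0 172.0 rows 237.0 254.0
0.06 handle maxrow 343.0 mincol 92.3 stem cols 151.0 172.0 rows 232.0 250.0
```

The best match is fore_aft ≈ +0.015, inside the crossing band. I'll push towards +y.

Request:
{"name": "play_rows", "arguments": {
  "deltas": [
    [[0,-0.015,0],[0,0,0],1],
    [[0,-0.01,0],[0,0,0],1],
    [[0,-0.006,0],[0,0,0],1],
    [[0,-0.006,0],[0,0,0],1]
  ]
}}

```text
time: 5.03
tool_pos: [553.1, -78.3, 135.0]
tcp_rot: [-179.7, -0.1, -14.7]
ft_force: [-1.8, -2.6, 8.7]
finger_gap: -0.1
```

Request:
{"name": "play_rows", "arguments": {
  "deltas": [
    [[0,-0.007,0],[0,0,0],1],
    [[0,-0.007,0],[0,0,0],1]
  ]
}}

```text
time: 5.28
tool_pos: [558.8, -64.5, 137.8]
tcp_rot: [-179.8, -0.4, -14.7]
ft_force: [-2.3, -1.4, 4.6]
finger_gap: 0.0
```

```bash
python3 -c "from h import *;mach()"
```

```text
5.275 machine [  8.6 -40.3] z 137.8 rot [-179.8   -0.4  -14.7] F [-1.9 -1.9] 4.6
```

```bash
cat >>h.py <<'E'
def shot(name):
    a=cv2.convertScaleAbs(eyes.snapshot("wrist")[:,:,::-1],alpha=1.6);b=cv2.convertScaleAbs(eyes.snapshot("side")[130:230,225:325,::-1],alpha=1.3)
    cv2.imwrite(name,np.hstack([cv2.resize(a[130:390,40:340],(450,390)),cv2.resize(b,(350,350),interpolation=cv2.INTER_CUBIC)[:390] if 0 else cv2.copyMakeBorder(cv2.resize(b,(350,350),interpolation=cv2.INTER_CUBIC),0,40,0,0,0)]))
E
python3 -c "
from h import *
shot('pics/m5.png')"
```

```text
(no output)
```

View pics/m5.png

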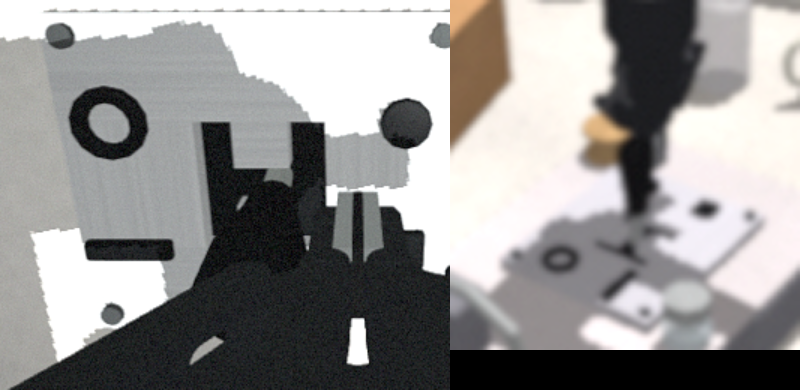

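The stem is now in the cross channel between the lanes, at (277,178) in the crop, so the crossing is going well. I'll keep pushing and correct the tool's drift in x and z.

Request:
{"name": "play_rows", "arguments": {
  "deltas": [
    [[-0.003,-0.007,0.002],[0,0,0],1],
    [[-0.003,-0.007,0.002],[0,0,0],1],
    [[-0.002,-0.007,0.002],[0,0,0],1]
  ]
}}

```text
time: 5.75
tool_pos: [562.7, -42.9, 139.0]
tcp_rot: [-179.8, -1.2, -14.6]
ft_force: [1.1, -3.2, 6.2]
finger_gap: -0.2
```

```bash
python3 -c "from h import *;mach()"
```

```text
5.75 machine [  6.9 -18.4] z 139.0 rot [-179.8   -1.2  -14.6] F [ 1.9 -2.9] 6.2
```

Request:
{"name": "play_rows", "arguments": {
  "deltas": [
    [[-0.002,-0.007,0.003],[0,-0.01,0],1],
    [[-0.002,-0.007,0.003],[0,-0.01,0],1],
    [[-0.001,-0.004,0.002],[0,0,0],1]
  ]
}}

```text
time: 6.12
tool_pos: [567.2, -23.9, 135.9]
tcp_rot: [-179.7, -0.7, -14.6]
ft_force: [0.8, 0.5, 4.2]
finger_gap: -0.5
```

```bash
python3 -c "from h import *;mach()"
```

```text
6.125 machine [6.5 1.1] z 135.9 rot [-179.7   -0.7  -14.6] F [0.6 0.7] 4.2
```

Request:
{"name": "play_rows", "arguments": {
  "deltas": [
    [[0,-0.003,0],[0,0,0],1],
    [[0,0,0],[0,0,0],1]
  ]
}}

```text
time: 6.38
tool_pos: [567.9, -20.6, 135.5]
tcp_rot: [-179.8, -0.6, -14.5]
ft_force: [-0.3, -0.6, 0.9]
finger_gap: 0.3
```

```bash
python3 -c "
from h import *
mach()
shot('pics/m6.png')"
```

```text
6.375 machine [6.4 4.5] z 135.5 rot [-179.8   -0.6  -14.5] F [-0.1 -0.6] 0.9
```

View pics/m6.png

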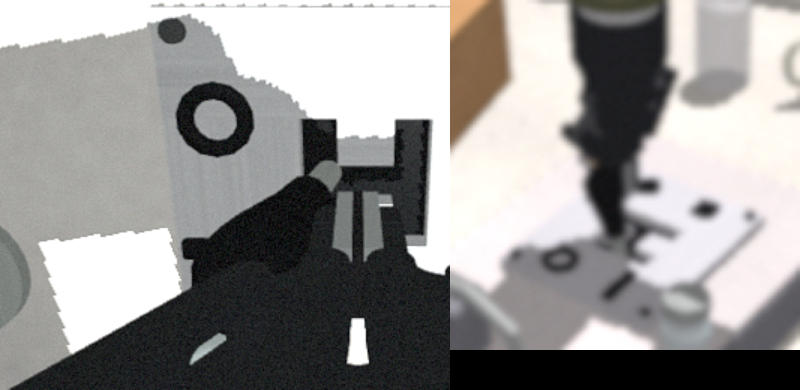

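The stem is now in the left lane, at (325,175) in the crop. I'll go round to the near side.

Request:
{"name": "play_rows", "arguments": {
  "deltas": [
    [[0,0.02,-0.002],[0,0,0],1],
    [[0,0.02,-0.002],[0,-0.01,0],1],
    [[-0.028,0,0],[0,0,0],1],
    [[-0.028,0,0],[0,0,0],1],
    [[0,-0.02,0],[0,0,0],1],
    [[0,-0.025,0],[0,0,0],1],
    [[0,-0.025,0],[0,0,0],1],
    [[0,0,0],[0,0,0],1]
  ]
}}

```text
time: 7.48
tool_pos: [516.1, 15.0, 138.4]
tcp_rot: [-179.8, 0.2, -14.8]
ft_force: [0.5, 0.3, -0.4]
finger_gap: -0.2
```

```bash
python3 -c "from h import *;mach()"
```

```text
7.475 machine [-52.7  25.9] z 138.4 rot [-179.8    0.2  -14.8] F [0.4 0.4] -0.4
```

Request:
{"name": "play_rows", "arguments": {
  "deltas": [
    [[0.008,-0.009,0.003],[0,0,0],1],
    [[0.01,0,0],[0,0,0],1],
    [[0.007,0,0],[0,0,0],1],
    [[0.007,0,0],[0,0,0],1],
    [[0.007,0,0.001],[0,0,0],1]
  ]
}}

```text
time: 8.1
tool_pos: [557.8, 10.8, 133.7]
tcp_rot: [-179.8, 0.3, -15.0]
ft_force: [-2.9, 3.6, 2.6]
finger_gap: 0.4
```

```bash
python3 -c "from h import *;mach()"
```

```text
8.1 machine [-11.2  32.3] z 133.7 rot [-179.8    0.3  -15. ] F [-3.7  2.8] 2.6
```

Request:
{"name": "play_rows", "arguments": {
  "deltas": [
    [[0.006,0,0],[0,0,0],1],
    [[0.006,0,0],[0,0,0],1]
  ]
}}

```text
time: 8.35
tool_pos: [569.5, 7.8, 133.1]
tcp_rot: [-179.8, 0.4, -15.0]
ft_force: [-3.7, 2.4, 0.5]
finger_gap: 0.1
```

```bash
python3 -c "from h import *;mach()"
```

```text
8.35 machine [ 0.8 32.4] z 133.1 rot [-179.8    0.4  -15. ] F [-4.2  1.4] 0.5
```

Request:
{"name": "play_rows", "arguments": {
  "deltas": [
    [[0.005,0,0],[0,0,0],1],
    [[0.003,0,0],[0,0,0],1]
  ]
}}

```text
time: 8.6
tool_pos: [577.1, 5.6, 132.1]
tcp_rot: [-179.9, 0.5, -15.0]
ft_force: [-3.4, 1.1, -0.5]
finger_gap: -0.4
```

Request:
{"name": "play_rows", "arguments": {
  "deltas": [
    [[0.002,0,0],[0,0,0],1]
  ]
}}

```text
time: 8.72
tool_pos: [578.9, 5.1, 131.9]
tcp_rot: [-179.9, 0.5, -14.9]
ft_force: [-3.3, 2.4, -1.0]
finger_gap: 0.3
```

```bash
python3 -c "from h import *;mach()"
```

```text
8.725 machine [10.6 32.1] z 131.9 rot [-179.9    0.5  -14.9] F [-3.8  1.5] -1.0
```

Request:
{"name": "play_rows", "arguments": {
  "deltas": [
    [[0.002,0,0],[0,0,0],1]
  ]
}}

```text
time: 8.85
tool_pos: [579.9, 4.9, 131.5]
tcp_rot: [-179.9, 0.7, -14.9]
ft_force: [-10.9, 3.9, 5.5]
finger_gap: -0.0
```

Request:
{"name": "play_rows", "arguments": {
  "deltas": [
    [[0.0015,0,0],[0,0,0],1]
  ]
}}

```text
time: 8.98
tool_pos: [580.0, 4.9, 131.5]
tcp_rot: [-179.9, 0.9, -14.9]
ft_force: [-12.1, 3.1, 7.1]
finger_gap: 0.0
```

The push stopped dead at x≈11.7 with the force up at 12 N, which is where the end stop should be. I'll back off straight and rise clear.

Request:
{"name": "play_rows", "arguments": {
  "deltas": [
    [[-0.01,0,0],[0,0,0],1],
    [[-0.025,0,0],[0,0,0],1],
    [[-0.015,0,-0.03],[0,0,0],1],
    [[0,0,-0.05],[0,0,0],1],
    [[0,0.04,-0.03],[0,0,0],1],
    [[0,0.04,0],[0,0,0],1],
    [[0,0.03,0],[0,0,0],1],
    [[0,0,0],[0,0,0],1]
  ]
}}

```text
time: 9.98
tool_pos: [505.2, -93.4, 250.0]
tcp_rot: [179.9, -0.2, -14.9]
ft_force: [-1.1, -0.2, 0.3]
finger_gap: 0.3
```

```bash
python3 - <<'E'
from h import *
mach();s=r.sense();c=cam("wrist",s)
w=eyes.snapshot("wrist")[:,:,::-1]
a=cv2.convertScaleAbs(w,alpha=1.6);b=cv2.convertScaleAbs(eyes.snapshot("side")[130:290,210:370,::-1],alpha=1.2)
cv2.imwrite("pics/m7.png",np.hstack([a,cv2.copyMakeBorder(cv2.resize(b,(240,240)),0,180,0,0,0)]))
cv2.imwrite("pics/w7.png",w)
y=np.radians(-14.5);R=np.array([[np.cos(y),-np.sin(y),0],[np.sin(y),np.cos(y),0],[0,0,1]])
P=lambda p:proj(c,R@np.array(p)+[560.6,-23.3,0])
print("ring",P((30,62,98)),"bar",P((-30,62,98)),"disc",P((30,-62,98)))
for fa in(.2,.225,.255,.28):
  ax=np.array([np.sin(fa),np.cos(fa)*np.sin(.23),np.cos(fa)*np.cos(.23)]);A=np.cross(ax,[0,1,0]);A/=np.linalg.norm(A);B=np.cross(ax,A)
  p=np.array([P(np.array([0,0,4])+ax*L+rr*(A*np.cos(t)+B*np.sin(t))) for L,rr in((155,16),(168,16),(176,13)) for t in np.linspace(0,6.28,60)])
  print(fa,"rows",p[:,1].min().round(1),p[:,1].max().round(1),"cols",p[:,0].min().round(1),p[:,0].max().round(1))
E
```

```text
9.975 machine [-36.1 -81.7] z 250.0 rot [179.9  -0.2 -14.9] F [-1.  -0.5] 0.3
ring [120.62566255 131.03655812] bar [130.44113443 194.51908736] disc [255.51789397 129.92202935]
0.2 rows 106.9 154.5 cols 84.8 141.0
0.225 rows 101.0 149.2 cols 84.7 141.0
0.255 rows 93.9 142.9 cols 84.7 141.1
0.28 rows 88.0 137.6 cols 84.8 141.2
```

View pics/m7.png

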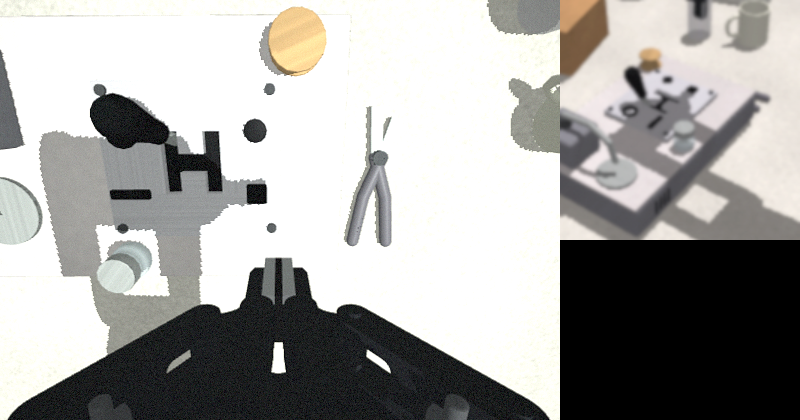

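The handle leans over the far-left slot and covers the ring. Its top edge is at about row 93 and the predicted row for fully home is 93.9. The jar, spool and secateurs are undisturbed. I'll check that edge numerically and hand in.

```bash
python3 - <<'E'
from h import *
g=cv2.imread("pics/w7.png").max(2)[85:160,85:160]
m=g<30;n,l,st,ce=cv2.connectedComponentsWithStats(m.astype(np.uint8));i=1+st[1:,4].argmax();print(st[i,:4]+[85,85,0,0])
mach();print(r.hand_in())
E
```

```text
[90 94 70 55]
10.075 machine [-36.3 -79.9] z 249.6 rot [ 1.80e+02 -1.00e-01 -1.48e+01] F [-0.  0.] 0.7
the job is handed in; nothing more can be done
None
```

The lever is in the far-left slot, the one marked with the ring, pushed fully home, and the job is handed in.

**What I did:** using shut fingers only, I nudged the lever back to neutral. I then pushed it left through the cross channel and forward to the end stop. The arm was then raised and moved clear.

**Last checks:**
- **Fully home:** on the last push the lever moved at about 4 N, then stopped dead with the force rising to 12 N, at the expected end position. After the arm backed off, the top edge of the handle was at row 94 in the wrist picture, against 93.9 predicted for fully home (0.255 rad).
- **Other objects:** the jar, spool and secateurs look undisturbed in the last picture. The mug and sprayer are partly in view and look the same. The pot and ribbon box were not in that picture, and the arm did not go near them.
- **Time:** about 10 s of the 58 s allowed.

**What disagreed:**
- **Calibration:** the cameras differed by about 2–3 mm on where the machine stands.
- **Sideways tilt:** the handle's left edge was about 5 pixels from the prediction, so the lever probably sits at about 0.21 rad rather than 0.23. That is within the play of the lane.
- **Sideways push:** the tool drifted up to about 7 mm in x and z, with up to 9 N of upward force. I corrected this as I went.

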